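# Check an order carrier in at the issue rail

### The arm

A 6-joint arm with a two-finger parallel gripper is mounted at the origin on the work surface. World frame = base frame: x ahead of the robot, y to its left, z up, the work surface at z = 0. Lengths are in m, angles in rad, forces in N, time in s.
With the tool pointing down it reaches from about 0.325 to 0.75 m from the base axis. Payload 7.6 kg.
Tool frame: the origin (TCP) lies at the very end of the fingers, on their centre line; the grasp point (between the pads) lies arm.grip_depth behind it (arm.grip_depth is the distance from the TCP to the grasp point, in m); z points along the fingers, y is the direction in which the jaws open and shut (so a half turn about z gives the same grasp; the last joint's range is limited). The gripper opens to 85 mm and grips with 20 to 120 N. Pads are 22 mm wide; open, the fingers measure 114 mm over their backs; the gripper's body (76 mm by 85 mm) begins 54 mm behind the grasp point. The pads swing forward as they close: fully open they stand 13 mm farther back than shut.
Start: joints at [1.275, 0.052, 1.401, -0, 1.689, -0.07], TCP at [0.118, 0.512, 0.231] pointing down, gripper open.
Joint ranges: [-2.9, 2.9], [-0.91, 2.17], [0.12, 2.37], [-1.06, 4.2], [0.26, 2.73], [-2.93, 2.93]. Speed limits (rad/s): [2.57, 2.57, 3.01, 3.14, 3.14, 3.14].

### API

Orientations are given as [roll, pitch, yaw] about the fixed x, y, z axes, in that order (R = Rz(yaw) Ry(pitch) Rx(roll)).
In Python, from bench import arm, imaging gives the robot as it stands.
- The arm moves only by the shell command python3 -m creep 'ROWS' [OPENING] [FORCE]. ROWS is JSON, a list of rows, each an object with "dp": the shift along the tool's x, y, z in mm, a list of three; "spin": the turn about the tool's z in degrees. A call has 1 to 12 rows; each row shifts and turns the pose as measured when the row begins, along the tool's axes as they then stand; what a row does not reach is not made up. A row lasts 1/8 s, in which the tool goes at most 62.5 mm and 10.7 degrees, less where a joint would pass 70% of its speed; a pose out of reach is approached as far as the arm can. A call is refused whole if a number of a shift passes 62.5 or a number of a turn 10.7, either way. A call with a gripper value outside its range is refused whole. OPENING is the finger opening in mm, from 0 to 85.4, set as the call begins (- or left out, the last holds). The fingers move at their own pace and stop on an object; FORCE is the grip in N (left out, the last holds). Time passes only in rows, so rows that do not move let the fingers close. It gives the time, the measured TCP pose, the force and the opening at its end, in the units of the state.
- arm.read_state(): the state, without advancing time (a new reading comes with each control period).
- imaging.snapshot(name): name is "scene" or "side" or "wrist"; returns (picture, depth): 400x640x3 uint8, red, green, blue; 400x640 float32, m along the optical axis (not along the pixel's ray), 0 where there is no reading.
- imaging.calibration(name): a dict with "K" (3x3 intrinsics, pixels), "eye" and "attitude" of the camera in the world. Camera axes: x right, y down, z forward; pixel columns grow to the right and rows downward; lengths in m; the calibration is good to about 2 mm. A picture is of the moment at which its call begins: read the wrist's pose just before it. calibration takes no time and is no camera call; for the wrist camera it gives the pose at the moment of the call.
- arm.hand_in(): hands the job in, once; it reports no verdict.
The state is a dict: "t": time; "joint_positions": joint angles; "qd": joint speeds; "effort": joint torques, N m; "position": TCP position; "tool_rot": TCP orientation; "contact_force": force on the tool from outside, world axes, zero at the start; "moment": the same for the moment, N m; "width": finger opening in m.
Only numpy, scipy, OpenCV 4.12 (cv2) and the standard library are available. Lean on these libraries where they do the work, as an engineer would, in place of code of your own. Each camera call takes 0.05 s, during which the arm holds its last target.

### The job

Pick up the order carrier standing on the counter, hook it over the rail on the bare stretch between the plain end post and the white band, and slide it along the rail, still hooked, to the station at the other end. Press it against the sprung plunger until it meets the two hard stop lugs, firmly but without ramming them, and finish while still gripping it and holding it there against the spring. Leave the stock bin, the carton and the coupling alone.

Things in the scene. Friction and masses are not known exactly. Their poses are not given: they have to be found in the camera images.
- carrier: loose order carrier, 232 mm tall, about 0.35 kg, standing upright on its square blue tray (64 x 64 x 32 mm, a brass tee fixed in it); origin at the centre of its underside, z up. A flat steel stem, 24 mm wide along y, rises from the tray at x = -16 to -11 mm to a C-shaped hook (see hook); on top is a grey square grip block, 24 x 24 mm, z = 152 to 232 mm
- hook (a point): the hook's pocket, 140 mm above the underside on the centre line: the bar's axis lies here when hung. Flat bridge over it, z = 146 to 152 mm, x = -16 to 16; lip hanging from the bridge at x = 11 to 16, z = 130 to 146; stem at x = -16 to -11. Pocket 22 mm wide. To hook on, come with the lip (carrier +x) leading, lip above the bar, tray below it, then lower
- grip (a point): point on the carrier's centre line 210 mm above its underside, in the upper part of the grip block (22 mm below its top): a good place to grip
- issue_rail: fixed rail stand; origin on the counter under the bar's middle, z up, y along the bar towards the station. Round bar 12 mm in diameter, axis 170 mm up, between posts 24 x 16 mm at y = -175 (plain end, 182 mm tall) and +175 mm, feet 100 x 50 x 10 mm. The hook comes over the bar from the -x side (the robot's), carrier x along rail x; hung, the carrier's underside is 30 mm above the counter
- rail_band (a point): middle of the white band, 16 mm wide, round the middle of the bar (rail y = 0), on the bar's axis. The carrier is hooked on with its middle between about rail y = -130 mm and this band, and slides freely past it
- stop: hard stop: two steel lugs 6 mm wide (x), 18 mm high, at x = +-12.5 mm either side of the plunger, standing 12 mm out of the station housing (grey block 50 mm wide, rail y = 108 to 184, z = 183 to 207 mm). Origin midway between their front faces, rail y = 96 mm, 195 mm up, axes as the rail's. They meet the grip block's low part when the carrier's middle is 12 mm short of here (rail y = 84)
- plunger_tip (a point): front end of the sprung plunger, a steel pin 11 mm in diameter between the stop lugs, 195 mm above the counter, pointing along the rail's -y; at rest it stands 18 mm in front of the stop faces
- plunger (a joint): how far the plunger is pushed in, m: 0 at rest, 0.018 when the carrier meets the stop lugs; spring force about 3 N at the start and 8.4 N at the stop (300 N/m)
- stock_bin: bystander: open blue stock bin 140 x 100 x 75 mm with brass fittings, origin at the centre of its underside
- carton: bystander: closed cardboard carton 80 x 60 x 35 mm, origin at the centre of its underside
- coupling: bystander: upright copper pipe coupling 34 mm in diameter, 36 mm tall, origin at the centre of its underside
Not all that is in view belongs to the job. What is shaped like the carrier but red is not meant.

How it is judged:
By the outcome, as a careful person would: the job done as asked, in the order asked, and still so for the second after the job is handed in, while the arm keeps its last pose, push and grip.
It also fails if it takes over 45 s, if anything falls off the work surface, if the arm or the gripper's body presses on something with over 40 N, if the wrist force passes 120 N, or if a joint passes its speed limit or range.

## Working session

There is one attempt and no reset: what is moved stays moved. The work goes in short steps, Python scripts to look and compute and a shell command to move; the robot and the scene stay as the last step left them, time stands still between calls to the robot, and variables do not carry over. Pictures are saved under pics/ and viewed, and the job is handed in when it is done.

```bash
ls; mkdir -p pics; python3 - <<'E'
from bench import arm, imaging
import cv2,numpy as np
s=arm.read_state();print(s, arm.grip_depth)
for n in("scene","side","wrist"):
    c=imaging.calibration(n);print(n,c)
    p,d=imaging.snapshot(n);cv2.imwrite(f"pics/{n}0.png",p[:,:,::-1]);np.savez(f"pics/{n}0.npz",p=p,d=d,**{k:np.array(v) for k,v in c.items()})
E
```

```text
pics
{'t': 0.0, 'joint_positions': array([ 1.27469934e+00,  5.28364087e-02,  1.40173462e+00,  5.28514142e-06,
        1.68861549e+00, -7.03180956e-02]), 'qd': array([ 0.0013535 ,  0.00065751,  0.00028714,  0.00190162, -0.00390476,
       -0.00011863]), 'effort': array([ 1.18700835e-03, -3.81672943e+01, -3.60181260e+01, -4.60532408e-05,
        6.32316631e-03, -3.46194804e-05]), 'position': array([0.11742486, 0.5113838 , 0.23046763]), 'tool_rot': array([-3.14000310e+00, -1.17221479e-04,  2.91581429e+00]), 'contact_force': array([-0.64533026, -0.0915723 ,  0.52204983]), 'moment': array([-0.02053927,  0.03017516, -0.01250083]), 'width': 0.0849464782291424} 0.0187
scene {'K': array([[447.85202346,   0.        , 316.62366671],
       [  0.        , 447.85202346, 198.33277053],
       [  0.        ,   0.        ,   1.        ]]), 'eye': array([ 1.18946889, -0.58239277,  1.05477781]), 'attitude': array([-2.4039553 , -0.00555273,  0.91592099])}
side {'K': array([[383.86046047,   0.        , 319.30420832],
       [  0.        , 383.86046047, 204.92953075],
       [  0.        ,   0.        ,   1.        ]]), 'eye': array([0.45312315, 0.60120041, 0.78445983]), 'attitude': array([-2.32078474, -0.02029475, -2.98132582])}
wrist {'K': array([[350.51649848,   0.        , 313.55028105],
       [  0.        , 350.51649848, 198.30445676],
       [  0.        ,   0.        ,   1.        ]]), 'eye': array([0.0398201 , 0.52931484, 0.37357333]), 'attitude': array([2.82708523e+00, 1.39755568e-03, 1.34534138e+00])}
```

View pics/scene0.png

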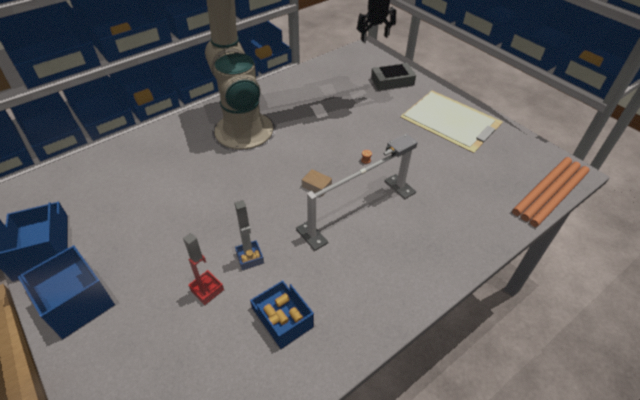

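View pics/side0.png

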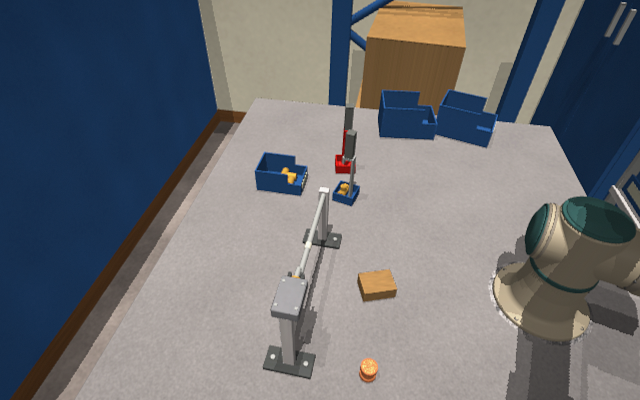

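View pics/wrist0.png

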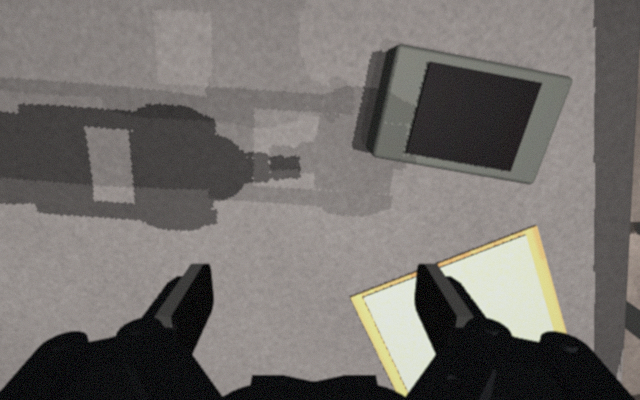

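Candidates: blue-tray carrier at scene (249,250) / side (346,192), and a red one at scene (205,285) / side (343,163). The blue tray fits the description. Enlarging it to confirm.

```bash
cat > h.py <<'E'
import numpy as np,cv2
from scipy.spatial.transform import Rotation as R
def load(f):
    z=np.load(f);return z['p'],z['d'],z['K'],z['eye'],R.from_euler('xyz',z['attitude']).as_matrix()
def cloud(f):
    p,d,K,e,M=load(f);v,u=np.mgrid[:d.shape[0],:d.shape[1]]
    c=np.stack([(u-K[0,2])/K[0,0]*d,(v-K[1,2])/K[1,1]*d,d],-1)
    X=c@M.T+e; X[d==0]=np.nan
    return p,X
def proj(f,P):
    p,d,K,e,M=load(f);c=(np.atleast_2d(P)-e)@M;return (c[:,:2]/c[:,2:])*K[0,0]+K[:2,2]
E
python3 - <<'E'
from h import *
a=cv2.imread('pics/scene0.png')[190:310,170:330];b=cv2.imread('pics/side0.png')[90:210,290:390]
cv2.imwrite('pics/crop0.png',np.hstack([cv2.resize(a,None,fx=3.3,fy=3.3),cv2.resize(b,None,fx=2.7,fy=3.3)])[:,:800])
for n in('scene','side'):
    p,X=cloud(f'pics/{n}0.npz');hsv=cv2.cvtColor(p,cv2.COLOR_RGB2HSV)
    z=X[...,2]
    tab=z[(abs(X[...,0]-.6)<.3)&(abs(X[...,1])<.3)];print(n,'table',np.nanpercentile(tab,[10,30,50]))
    # height blobs
    m=((z>0.012)&(z<.3)&(X[...,0]>.25)&(X[...,0]<1.1)&(abs(X[...,1])<.7)).astype(np.uint8)
    k,L,st,c=cv2.connectedComponentsWithStats(m)
    for i in range(1,k):
        if st[i,4]>40:
            q=X[L==i];print(st[i],np.nanmin(q,0).round(3),np.nanmax(q,0).round(3))
E
```

```text
scene table [-4.00430739e-03 -1.48726749e-03 -9.62182201e-05]
[ 302  134  116  104 2011] [ 0.343 -0.108  0.012] [0.596 0.261 0.213]
[362 150  10  11  93] [0.377 0.23  0.012] [0.415 0.267 0.041]
[ 512  169   64   57 1649] [0.821 0.444 0.012] [0.929 0.7   0.034]
[234 200  30  69 902] [ 0.463 -0.324  0.012] [ 0.539 -0.247  0.235]
[ 183  233   41   71 1028] [ 0.483 -0.467  0.012] [ 0.557 -0.394  0.235]
[ 72 246  42  71 900] [ 0.268 -0.7    0.012] [ 0.421 -0.641  0.123]
[ 250  280   64   68 1779] [ 0.634 -0.368  0.012] [ 0.778 -0.265  0.08 ]
[274 294  15  13 117] [ 0.664 -0.312  0.012] [ 0.687 -0.28   0.039]
side table [-0.00064769  0.0004843   0.00132212]
[ 379  100   48   37 1237] [ 0.25  -0.7    0.012] [ 0.418 -0.635  0.124]
[ 332  103   28  101 1327] [ 0.46  -0.46   0.012] [ 0.554 -0.244  0.235]
[ 255  151   53   42 1544] [ 0.632 -0.369  0.012] [ 0.776 -0.261  0.079]
[ 271  187   59  178 2877] [ 0.525 -0.113  0.012] [0.585 0.263 0.211]
[358 269  40  31 916] [0.342 0.001 0.012] [0.436 0.081 0.04 ]
[361 358  17  21 282] [0.379 0.232 0.012] [0.412 0.266 0.04 ]
```

View pics/crop0.png

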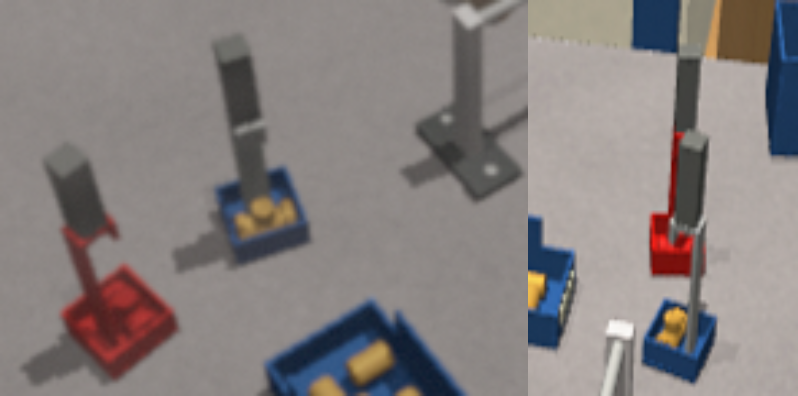

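The crop confirms it: the blue tray with brass tee at scene (249,250) is the carrier, and the red lookalike at (205,285) is left alone. The stem is on the robot's side. Now the exact poses.

```bash
python3 - <<'E'
from h import *
for n in('scene','side'):
    p,X=cloud(f'pics/{n}0.npz');x,y,z=X[...,0],X[...,1],X[...,2]
    reg=(x>.44)&(x<.56)&(y>-.35)&(y<-.23)
    print(n)
    for lo,hi,t in((.014,.036,'tray'),(.045,.125,'stem'),(.16,.228,'grip'),(.228,.24,'top')):
        q=X[reg&(z>lo)&(z<hi)]
        if len(q)<4: continue
        r=cv2.minAreaRect(q[:,:2].astype(np.float32)*1000);print(t,len(q),np.round(r[0],1),np.round(r[1],1),round(r[2],1),q.mean(0).round(4), np.round(q[:,2].max(),4))
    q=X[(x>.48)&(x<.62)&(y>-.08)&(y<.12)&(z>.15)&(z<.182)]
    f=np.polyfit(q[:,1],q[:,0],1);print('bar',len(q),f,'z top',np.percentile(q[:,2],[50,95,99]), 'x at y=0..',np.polyval(f,[-.1,0,.07,.25]))
    q=X[(x>.48)&(x<.62)&(y>-.13)&(y<-.05)&(z>.02)&(z<.16)]
    for t,mk in(('post-',(y<-.05)&(z>.1)),('posttop-',(y<-.05)&(z>.177)),('foot-',(y<-.03)&(z>.005)&(z<.014)),('foot+',(y>.18)&(z>.005)&(z<.014)),('house',(y>.12)&(z>.200))):
        q=X[(x>.46)&(x<.64)&(y>-.15)&(y<.3)&mk]
        if len(q)>5:
            r=cv2.minAreaRect(q[:,:2].astype(np.float32)*1000);print(t,len(q),np.round(r[0],1),np.round(r[1],1),round(r[2],1),q.mean(0).round(4))
a=cv2.imread('pics/scene0.png')[130:250,290:430];cv2.imwrite('pics/crop1.png',cv2.resize(a,None,fx=5,fy=5,interpolation=2))
E
```

```text
scene
tray 357 [ 500.6 -285.4] [64.1 67.3] 75.1 [ 0.5077 -0.2877  0.0262] 0.0357
stem 110 [ 489.1 -282.6] [24.1  8.2] 65.2 [ 0.4882 -0.2828  0.0741] 0.1195
grip 196 [ 504.3 -291.5] [32.3 17.3] 33.6 [ 0.5091 -0.2887  0.1944] 0.228
top 75 [ 499.9 -284.9] [23.7 26.1] 74.2 [ 0.5008 -0.2856  0.2316] 0.2353
bar 282 [0.03759449 0.54952009] z top [0.17397708 0.17759619 0.17904002] x at y=0.. [0.54576065 0.54952009 0.55215171 0.55891872]
post- 273 [544.3 -79.3] [58.3 26.4] 89.9 [ 0.5474 -0.0952  0.1533]
posttop- 53 [542.3 -84.2] [23.6 50.4] 4.2 [ 0.5443 -0.0958  0.1809]
foot- 368 [538.9 -83.2] [103.2 147.5] 79.8 [ 0.5516 -0.1024  0.0094]
foot+ 290 [538.6 233.9] [104.  168.2] 78.2 [0.5605 0.2464 0.0096]
house 359 [556.6 208. ] [105.8  52.7] 86.8 [0.5582 0.2152 0.206 ]
side
tray 319 [ 498.7 -284. ] [69.1 65. ] 75.2 [ 0.4996 -0.2768  0.0266] 0.036
stem 90 [ 485.2 -279.7] [27.4  5.6] 71.2 [ 0.4857 -0.2761  0.0862] 0.1249
grip 220 [ 499.7 -281.8] [26.9 26. ] 75.9 [ 0.4983 -0.2746  0.1951] 0.2279
top 58 [ 499.3 -282.9] [27.5 23.4] 77.3 [ 0.499  -0.2809  0.2323] 0.235
bar 371 [0.04116249 0.54570086] z top [0.1759189  0.17815436 0.17907114] x at y=0.. [0.54158461 0.54570086 0.54858224 0.55599148]
post- 254 [542.7 -77.4] [54.9 23.5] 88.2 [ 0.5399 -0.0868  0.1559]
posttop- 66 [543.9 -79.2] [52.1 22.9] 84.3 [ 0.5422 -0.0917  0.1814]
foot- 383 [550.2 -79.1] [ 91.4 174.3] 88.5 [ 0.5349 -0.091   0.0104]
foot+ 974 [566.7 246.5] [ 84.7 138.6] 64.8 [0.5555 0.2564 0.0106]
house 1184 [555.3 209. ] [106.6  50.5] 87.8 [0.5549 0.2238 0.207 ]
```

View pics/crop1.png

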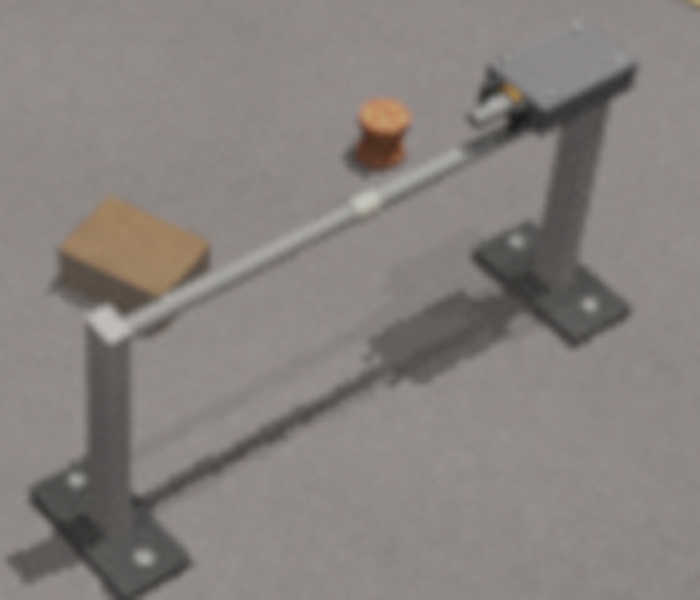

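Scene picture (700x600 crop): plain post is top-left at scene (312,195), the white band at about (363,171), and the station housing with the plunger at upper right. Carrier is at about (0.4995, -0.284), yaw -15°. The bar runs along x ≈ 0.5476+0.039y, with rail origin near y 0.077. Cross-checking the band and the offsets, then moving off.

```bash
cat > go.py <<'E'
# rows needed from measured pose to a world target: python3 go.py x y z [angle of tool y deg]
import sys
from h import *
from bench import arm
s=arm.read_state();M=R.from_euler('xyz',s['tool_rot']).as_matrix()
print('t',round(s['t'],2),'pos',s['position'].round(4),'ty deg',np.degrees(np.arctan2(M[1,1],M[0,1])).round(2),'tilt z',M[:,2].round(4),'F',s['contact_force'].round(1),'M',s['moment'].round(2),'w',round(s['width'],4))
if len(sys.argv)>3:
    d=(np.array(sys.argv[1:4],float)-s['position'])*1000
    print('world',d.round(1),'tool',(M.T@d).round(1))
    if len(sys.argv)>4: print('spin',-(float(sys.argv[4])-np.degrees(np.arctan2(M[1,1],M[0,1]))).round(2))
E
python3 - <<'E'
from h import *
for n,o in(('scene',(355,160,375,180)),('side',(290,225,325,285))):
    p,X=cloud(f'pics/{n}0.npz');c0,r0,c1,r1=o
    g=p[r0:r1,c0:c1].astype(int).min(2);q=X[r0:r1,c0:c1]
    m=(q[...,2]>.16)&(q[...,2]<.185)
    for yy in np.arange(.03,.13,.008):
        k=m&(abs(q[...,1]-yy)<.004)
        if k.any(): print(n,round(yy,3),k.sum(),np.percentile(g[k],90))
E
python3 -m creep '[{"dp":[0,0,-45],"spin":2},{"dp":[0,0,-45],"spin":0},{"dp":[-42,-32,0],"spin":0},{"dp":[-42,-32,0],"spin":0},{"dp":[-42,-32,0],"spin":0},{"dp":[-42,-32,0],"spin":0},{"dp":[-42,-32,0],"spin":0},{"dp":[-42,-32,0],"spin":0},{"dp":[-42,-32,0],"spin":0},{"dp":[-42,-32,0],"spin":0},{"dp":[-42,-32,0],"spin":0}]' 60 40
python3 go.py 0.4995 -0.284 0.29 75
```

```text
scene 0.046 4 146.70000000000002
scene 0.054 12 158.7
scene 0.062 11 152.0
scene 0.07 12 175.7
scene 0.078 12 185.9
scene 0.086 11 174.0
scene 0.094 10 163.1
scene 0.102 10 163.1
scene 0.11 9 162.4
scene 0.118 8 162.3
side 0.03 14 209.7
side 0.038 15 212.6
side 0.046 15 210.6
side 0.054 14 211.7
side 0.062 18 210.9
side 0.07 15 236.8
side 0.078 17 242.4
side 0.086 23 238.4
side 0.094 20 212.1
side 0.102 15 210.2
side 0.11 21 212.0
side 0.118 19 212.2
side 0.126 17 211.8
t: 1.52
position: [0.4145, 0.1256, 0.3216]
tool_rot: [-3.135, 0.0, 2.887]
contact_force: [0.3, 0.5, -0.2]
width: 0.0601
t 1.52 pos [0.4145 0.1256 0.3216] ty deg 75.4 tilt z [-0.0013 -0.0066 -1.    ] F [ 0.3  0.5 -0.2] M [0.06 0.01 0.03] w 0.0601
world [  85.  -409.6  -31.6] tool [-185.5 -374.8   34.2]
spin 0.4
```

```bash
python3 -m creep '[{"dp":[-23,-47,0],"spin":0},{"dp":[-23,-47,0],"spin":0},{"dp":[-23,-47,0],"spin":0},{"dp":[-23,-47,0],"spin":0},{"dp":[-23,-47,0],"spin":0},{"dp":[-23,-47,0],"spin":0},{"dp":[-23,-47,0],"spin":0},{"dp":[-23,-47,0],"spin":0},{"dp":[0,0,0],"spin":0}]'
python3 go.py 0.4995 -0.284 0.26 75
```

```text
t: 2.65
position: [0.4984, -0.3018, 0.3186]
tool_rot: [-3.136, -0.007, 2.882]
contact_force: [0.7, 0.7, -0.9]
width: 0.0598
t 2.65 pos [ 0.4984 -0.3018  0.3186] ty deg 75.15 tilt z [-0.0082 -0.0034 -1.    ] F [ 0.7  0.7 -0.9] M [ 0.02  0.03 -0.  ] w 0.0598
world [  1.1  17.8 -58.6] tool [ 3.1 17.8 58.5]
spin 0.15
```

```bash
python3 -m creep '[{"dp":[3,17,0],"spin":0},{"dp":[0,0,0],"spin":0},{"dp":[0,0,20],"spin":0},{"dp":[0,0,0],"spin":0}]'
python3 go.py 0.4995 -0.284 0.1915 75
python3 - <<'E'
from bench import imaging
import cv2,numpy as np
for n in('wrist',):
    c=imaging.calibration(n);p,d=imaging.snapshot(n);cv2.imwrite(f"pics/{n}1.png",p[:,:,::-1]);np.savez(f"pics/{n}1.npz",p=p,d=d,**c)
from h import *
p,X=cloud('pics/wrist1.npz');q=X[(X[...,2]>.228)&(X[...,2]<.238)&(abs(X[...,0]-.5)<.03)&(abs(X[...,1]+.284)<.03)]
print(len(q),cv2.minAreaRect(q[:,:2].astype(np.float32)*1000),q.mean(0))
E
```

```text
t: 3.15
position: [0.5001, -0.2794, 0.2996]
tool_rot: [-3.136, -0.005, 2.887]
contact_force: [-0.9, 0.2, -0.3]
width: 0.06
t 3.15 pos [ 0.5001 -0.2794  0.2996] ty deg 75.42 tilt z [-0.0063 -0.0038 -1.    ] F [-0.9  0.2 -0.3] M [0.02 0.   0.04] w 0.06
world [  -0.6   -4.6 -108.1] tool [ -1.1  -4.  108.2]
spin 0.42
1320 ((498.8766784667969, -283.80206298828125), (23.626392364501953, 24.185871124267578), 74.04281616210938) [ 0.49811178 -0.28366231  0.23229557]
```

View pics/wrist1.png

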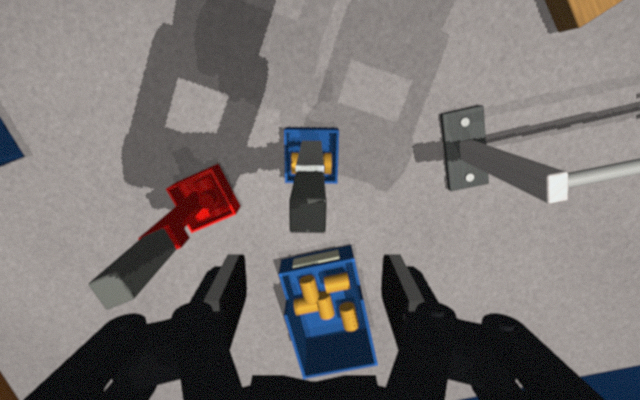

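The wrist view shows the grey block at (308,200) between the jaws, and the red decoy well to the left at (125,280). Descending and gripping.

```bash
python3 -m creep '[{"dp":[0,-4,0],"spin":0.5},{"dp":[0,0,0],"spin":0},{"dp":[0,0,30],"spin":0},{"dp":[0,0,30],"spin":0},{"dp":[0,0,20],"spin":0},{"dp":[0,0,0],"spin":0}]'
python3 go.py 0.499 -0.2838 0.1915 74.8
```

```text
t: 3.95
position: [0.5002, -0.2849, 0.2244]
tool_rot: [-3.133, 0.005, 2.878]
contact_force: [-0.7, 0.4, 1.3]
width: 0.0601
t 3.95 pos [ 0.5002 -0.2849  0.2244] ty deg 74.88 tilt z [ 0.0028 -0.0097 -0.9999] F [-0.7  0.4  1.3] M [ 0.03 -0.01  0.01] w 0.0601
world [ -1.2   1.1 -32.9] tool [ 1.6  1.  32.9]
spin 0.08
```

```bash
python3 -m creep '[{"dp":[1,1,20],"spin":0},{"dp":[0,0,12],"spin":0},{"dp":[0,0,0],"spin":0}]'
python3 go.py 0.499 -0.2838 0.1915 74.8
python3 -m creep '[{"dp":[0,0,0],"spin":0},{"dp":[0,0,0],"spin":0},{"dp":[0,0,0],"spin":0},{"dp":[0,0,0],"spin":0},{"dp":[0,0,0],"spin":0}]' 10 70
python3 go.py
```

```text
t: 4.32
position: [0.5008, -0.2849, 0.1958]
tool_rot: [-3.131, 0.011, 2.877]
contact_force: [-0.9, 0.9, 0.1]
width: 0.0601
t 4.33 pos [ 0.5008 -0.2849  0.1958] ty deg 74.86 tilt z [ 0.0076 -0.0129 -0.9999] F [-0.9  0.9  0.1] M [-0.04  0.01  0.02] w 0.0601
world [-1.8  1.1 -4.3] tool [2.1 0.7 4.3]
spin 0.06
t: 4.95
position: [0.5015, -0.2853, 0.1982]
tool_rot: [-3.13, 0.014, 2.878]
contact_force: [0.3, -0.5, -0.7]
width: 0.0233
t 4.95 pos [ 0.5015 -0.2853  0.1982] ty deg 74.86 tilt z [ 0.0103 -0.0145 -0.9998] F [ 0.3 -0.5 -0.7] M [ 0.1  -0.03  0.02] w 0.0233
```

```bash
python3 -m creep '[{"dp":[0,0,-20],"spin":0},{"dp":[0,0,-25],"spin":0},{"dp":[15,0,-25],"spin":-4},{"dp":[20,5,0],"spin":-4},{"dp":[20,30,0],"spin":-4}]'
python3 go.py 0.4634 0.0207 0.263 87.75
python3 - <<'E'
from bench import imaging
import cv2,numpy as np
for n in('scene','side'):
    c=imaging.calibration(n);p,d=imaging.snapshot(n);cv2.imwrite(f"pics/{n}2.png",p[:,:,::-1]);np.savez(f"pics/{n}2.npz",p=p,d=d,**c)
a=cv2.imread('pics/scene2.png')[100:300,150:450];b=cv2.imread('pics/side2.png')[80:380,230:430]
cv2.imwrite('pics/c2.png',np.hstack([cv2.resize(a,(600,400)),cv2.resize(b,(200,300))[:, :].repeat(1,0) if 0 else cv2.resize(b,(200,400))]))
E
```

```text
t: 5.58
position: [0.4493, -0.2394, 0.2647]
tool_rot: [-3.131, 0.003, 3.091]
contact_force: [0.0, 1.3, -3.4]
width: 0.0229
t 5.58 pos [ 0.4493 -0.2394  0.2647] ty deg 87.11 tilt z [ 0.0022 -0.0107 -0.9999] F [ 0.   1.3 -3.4] M [0.04 0.02 0.01] w 0.0229
world [ 14.1 260.1  -1.7] tool [ -1.  260.5  -1.1]
spin -0.64
```

View pics/c2.png

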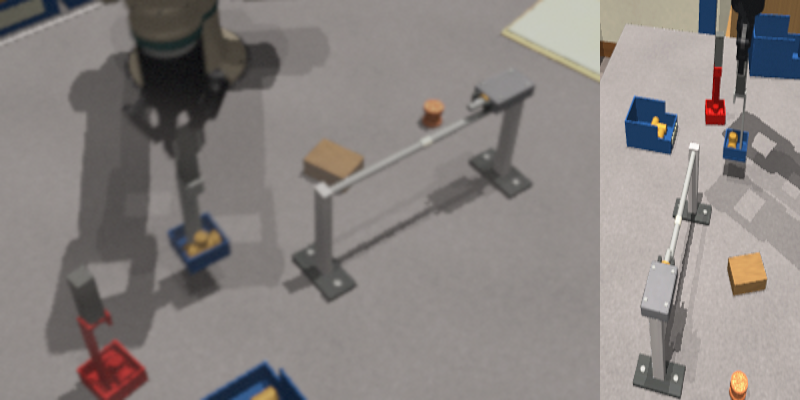

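The carrier hangs straight in the jaws (crop 200,240), clear of everything. Travelling on beside the rail.

```bash
python3 -m creep '[{"dp":[0,40,0],"spin":-0.5},{"dp":[0,40,0],"spin":0},{"dp":[0,40,0],"spin":0},{"dp":[0,40,0],"spin":0},{"dp":[0,40,0],"spin":0},{"dp":[0,40,0],"spin":0},{"dp":[0,10,0],"spin":0}]'
python3 go.py 0.4634 0.0207 0.263 87.75
python3 - <<'E'
from bench import imaging
import cv2,numpy as np
from h import *
for n in('scene','side'):
    c=imaging.calibration(n);p,d=imaging.snapshot(n);cv2.imwrite(f"pics/{n}3.png",p[:,:,::-1]);np.savez(f"pics/{n}3.npz",p=p,d=d,**c)
from bench import arm
P=arm.read_state()['position'];print(P)
for n in('scene','side'):
    p,X=cloud(f'pics/{n}3.npz');x,y,z=X[...,0],X[...,1],X[...,2]
    reg=(abs(x-P[0])<.06)&(abs(y-P[1])<.06)&(x<.52)
    h=cv2.cvtColor(p,cv2.COLOR_RGB2HSV)
    for lo,hi,t in((.055,.105,'tray'),(.115,.19,'stem'),(.19,.225,'lipbridge')):
        m=reg&(z>lo)&(z<hi)
        if t=='tray': m&=(h[...,0]>100)&(h[...,0]<125)&(h[...,1]>100)
        q=X[m]
        if len(q)>5: r=cv2.minAreaRect(q[:,:2].astype(np.float32)*1000);print(n,t,len(q),np.round(r[0],1),np.round(r[1],1),round(r[2],1),np.percentile(q,[2,98],0).round(4).tolist())
a=cv2.imread('pics/scene3.png')[80:260,220:440];b=cv2.imread('pics/side3.png')[130:390,240:420]
cv2.imwrite('pics/c3.png',np.hstack([cv2.resize(a,(480,393)),cv2.resize(b,(272,393))]))
E
```

```text
t: 6.55
position: [0.4597, 0.0181, 0.2592]
tool_rot: [-3.131, -0.002, 3.096]
contact_force: [0.2, -0.3, -3.4]
width: 0.0232
t 6.55 pos [0.4597 0.0181 0.2592] ty deg 87.41 tilt z [-0.0021 -0.0105 -0.9999] F [ 0.2 -0.3 -3.4] M [-0.   -0.01  0.02] w 0.0232
world [3.7 2.6 3.8] tool [-3.5  2.7 -3.8]
spin -0.34
[0.45979592 0.01696396 0.25923973]
scene stem 117 [453.2  12.8] [25.  31.8] 71.6 [[0.4383, 0.0042, 0.1177], [0.4478, 0.0276, 0.1886]]
scene lipbridge 116 [458.3  17.4] [26.3 33.1] 87.6 [[0.4417, 0.0044, 0.1909], [0.4744, 0.0267, 0.2245]]
side tray 537 [454.6  17.9] [66.5 63.4] 87.6 [[0.4244, -0.0138, 0.0637], [0.4862, 0.0509, 0.0956]]
side stem 61 [441.3  19.8] [24.3  5.2] 81.6 [[0.4394, 0.0096, 0.1172], [0.4452, 0.0315, 0.1889]]
side lipbridge 134 [456.5  19.4] [23.5 32.1] 87.0 [[0.4408, 0.0096, 0.1921], [0.4723, 0.0313, 0.2244]]
```

View pics/c3.png

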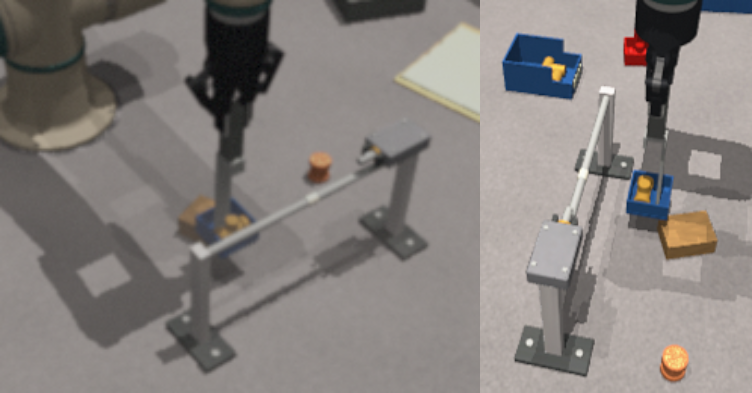

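The hook is at about (0.457, 0.018), 91 mm short of the bar, with the lip about 15 mm above it. Both views agree. Moving across.

```bash
python3 -m creep '[{"dp":[0,0,-5],"spin":-0.3},{"dp":[-20,0,-1],"spin":0},{"dp":[-20,0,-1],"spin":0},{"dp":[-20,0,-1],"spin":0},{"dp":[-20,0,-1],"spin":0},{"dp":[0,0,0],"spin":0}]'
python3 go.py 0.5506 0.0155 0.263 87.75
cat > look.py <<'E'
import sys
from bench import imaging,arm
from h import *
k=sys.argv[1]
P=arm.read_state()['position']
for n in('scene','side'):
    c=imaging.calibration(n);p,d=imaging.snapshot(n);cv2.imwrite(f"pics/{n}{k}.png",p[:,:,::-1]);np.savez(f"pics/{n}{k}.npz",p=p,d=d,**c)
zb=P[2]-.198
for n in('scene','side'):
    p,X=cloud(f'pics/{n}{k}.npz');x,y,z=X[...,0],X[...,1],X[...,2]
    reg=(abs(x-P[0])<.05)&(abs(y-P[1])<.05)
    h=cv2.cvtColor(p,cv2.COLOR_RGB2HSV)
    for lo,hi,t in((-.005,.04,'tray'),(.148,.157,'bridge'),(.165,.178,'block')):
        m=reg&(z>zb+lo)&(z<zb+hi)
        if t=='tray': m&=(h[...,0]>100)&(h[...,0]<125)&(h[...,1]>100)
        else: m&=(abs(y-P[1])<.02)
        q=X[m]
        if len(q)>5: r=cv2.minAreaRect(q[:,:2].astype(np.float32)*1000);print(n,t,len(q),np.round(r[0],1),np.round(r[1],1),round(r[2],1),np.percentile(q,[2,98],0).round(4).tolist())
    u=proj(f'pics/{n}{k}.npz',P-[0,0,.04])[0].astype(int)
    a=p[max(0,u[1]-70):u[1]+70,max(0,u[0]-70):u[0]+70,::-1]
    cv2.imwrite(f'pics/k_{n}{k}.png',cv2.resize(a,(400,400),interpolation=2))
cv2.imwrite(f'pics/k{k}.png',np.hstack([cv2.imread(f'pics/k_{n}{k}.png') for n in('scene','side')]))
E
python3 look.py 4
```

```text
t: 7.4
position: [0.5428, 0.0056, 0.2698]
tool_rot: [-3.128, -0.001, 3.092]
contact_force: [-0.1, -0.3, -4.2]
width: 0.0232
t 7.4 pos [0.5428 0.0056 0.2698] ty deg 87.13 tilt z [-0.0014 -0.0135 -0.9999] F [-0.1 -0.3 -4.2] M [-0.   -0.18  0.  ] w 0.0232
world [ 7.8  9.9 -6.8] tool [-7.3 10.4  6.7]
spin -0.62
scene tray 44 [554.4 -10.2] [66.3 53.3] 32.7 [[0.5146, -0.0323, 0.0775], [0.5706, -0.0007, 0.1046]]
scene bridge 45 [543.8  -3.7] [36.1 20.2] 30.8 [[0.5247, -0.0096, 0.2201], [0.5573, 0.0138, 0.2288]]
scene block 42 [546.4  -1.1] [29.8 17. ] 42.6 [[0.5303, -0.0091, 0.2375], [0.5538, 0.0138, 0.2493]]
side tray 391 [537.1   5. ] [66.6 64.2] 87.1 [[0.5048, -0.0261, 0.0741], [0.5681, 0.0376, 0.1066]]
side bridge 66 [538.8   6.9] [24.2 32.6] 88.7 [[0.5227, -0.0043, 0.2202], [0.5549, 0.0189, 0.228]]
side block 55 [534.4  14. ] [28.1 14.8] 34.3 [[0.5269, 0.0007, 0.237], [0.55, 0.0195, 0.2494]]
```

View pics/k4.png

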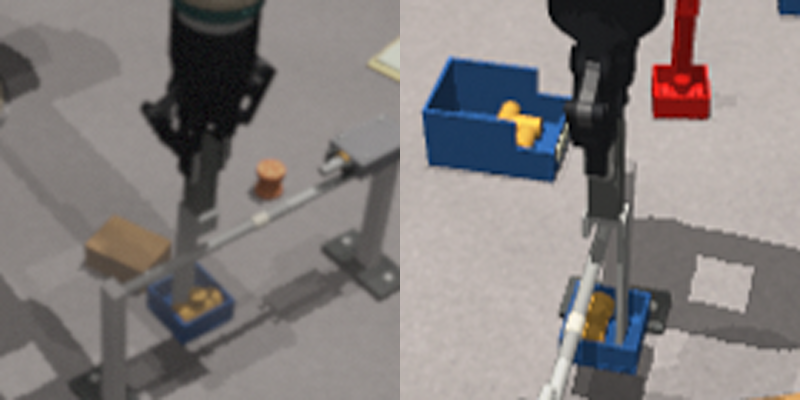

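Both views show the lip past the bar and above it, with the tray below. It is still about 8 mm short of centred.

```bash
python3 -m creep '[{"dp":[-8,0,0],"spin":-0.6},{"dp":[0,0,0],"spin":0}]'
python3 go.py 0.5506 0.0055 0.228 87.75; python3 look.py 5
```

```text
t: 7.75
position: [0.5497, 0.0051, 0.2705]
tool_rot: [-3.128, -0.0, 3.103]
contact_force: [0.5, -0.1, -4.5]
width: 0.0232
t 7.75 pos [0.5497 0.0051 0.2705] ty deg 87.77 tilt z [-9.000e-04 -1.350e-02 -9.999e-01] F [ 0.5 -0.1 -4.5] M [ 0.02  0.03 -0.02] w 0.0232
world [  0.9   0.4 -42.5] tool [-0.9  1.  42.5]
spin 0.02
scene tray 65 [547.4 -17.9] [60.5 30. ] 1.2 [[0.5188, -0.0319, 0.0773], [0.5774, -0.0041, 0.1065]]
scene bridge 42 [553.5  -3.3] [36.3 21.1] 39.4 [[0.5331, -0.0094, 0.2207], [0.5645, 0.0143, 0.229]]
scene block 46 [552.1  -1.1] [31.6 18. ] 44.7 [[0.5371, -0.0096, 0.238], [0.5618, 0.0122, 0.2503]]
side tray 420 [544.4   4.2] [65.9 63.8] 87.4 [[0.5122, -0.0278, 0.0758], [0.576, 0.0368, 0.1069]]
side bridge 68 [546.2   5.9] [24.8 31.6] 87.6 [[0.5305, -0.0046, 0.2208], [0.5613, 0.0179, 0.2293]]
side block 62 [546.7   6.6] [24.8 23.4] 0.1 [[0.5345, 0.0053, 0.2386], [0.5588, 0.0182, 0.2499]]
```

View pics/k5.png

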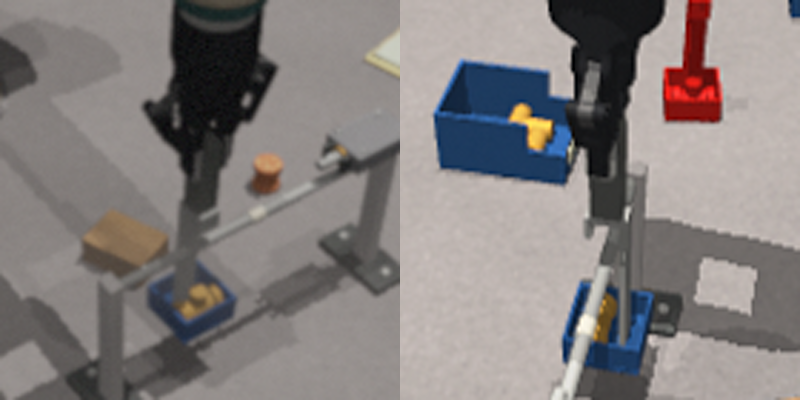

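Hook and bar centre lines now agree within about 1 mm in both views. Lowering.

```bash
python3 -m creep '[{"dp":[0,0,15],"spin":0},{"dp":[0,0,13],"spin":0},{"dp":[0,0,0],"spin":0}]'
python3 go.py 0.5497 0.0055 0.228 87.75
```

```text
t: 8.22
position: [0.5487, 0.0051, 0.2397]
tool_rot: [-3.128, -0.002, 3.103]
contact_force: [-0.2, 0.1, -4.1]
width: 0.0231
t 8.22 pos [0.5487 0.0051 0.2397] ty deg 87.79 tilt z [-0.0026 -0.0134 -0.9999] F [-0.2  0.1 -4.1] M [-0.    0.01  0.03] w 0.0231
world [  1.    0.4 -11.7] tool [-1.   0.6 11.7]
spin 0.04
```

```bash
python3 -m creep '[{"dp":[-0.5,0,6],"spin":0},{"dp":[0,0,3],"spin":0}]'
python3 go.py 0.5497 0.0055 0.228 87.75
python3 -m creep '[{"dp":[0,0,2],"spin":0}]'
python3 go.py 0.5497 0.0055 0.228 87.75;python3 look.py 6
```

```text
t: 8.48
position: [0.5493, 0.005, 0.2305]
tool_rot: [-3.128, -0.002, 3.103]
contact_force: [0.3, 0.3, -4.7]
width: 0.0232
t 8.47 pos [0.5493 0.005  0.2305] ty deg 87.79 tilt z [-0.0021 -0.0134 -0.9999] F [ 0.3  0.3 -4.7] M [-0.    0.    0.05] w 0.0232
world [ 0.4  0.5 -2.5] tool [-0.4  0.6  2.5]
spin 0.04
t: 8.6
position: [0.5494, 0.0049, 0.2284]
tool_rot: [-3.128, -0.001, 3.103]
contact_force: [0.6, -0.5, -4.9]
width: 0.0232
t 8.6 pos [0.5494 0.0049 0.2284] ty deg 87.79 tilt z [-0.0018 -0.0134 -0.9999] F [ 0.6 -0.5 -4.9] M [ 0.06 -0.04  0.01] w 0.0232
world [ 0.3  0.6 -0.4] tool [-0.3  0.6  0.4]
spin 0.04
scene tray 184 [546.1   0.6] [64.6 67.7] 89.3 [[0.5146, -0.0315, 0.0347], [0.5782, 0.0266, 0.0636]]
scene bridge 43 [551.6   1.2] [36.3 28.2] 55.8 [[0.5314, -0.0102, 0.1788], [0.5635, 0.0171, 0.1868]]
scene block 38 [553.2  -3.5] [30.1 17.1] 47.0 [[0.538, -0.0103, 0.1964], [0.5602, 0.012, 0.2077]]
side tray 354 [543.6   4.2] [67.1 63.4] 87.5 [[0.5125, -0.0273, 0.0327], [0.5623, 0.0365, 0.0651]]
side bridge 63 [545.7   5.3] [32.3 24.6] 1.2 [[0.5299, -0.0045, 0.1789], [0.5616, 0.0173, 0.1871]]
side block 52 [544.6  13.4] [27.5 13. ] 22.4 [[0.5341, 0.0025, 0.1959], [0.5584, 0.0184, 0.2082]]
```

View pics/k6.png

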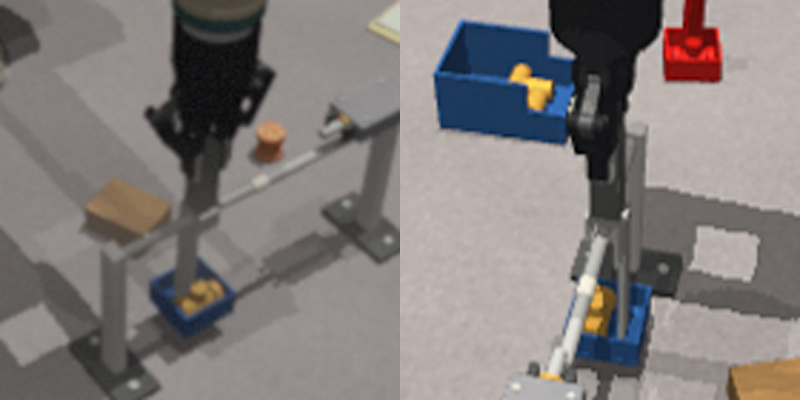

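Hooked over the bar, tray top at about z 0.064. Feeling for contact under the bridge.

```bash
python3 -m creep '[{"dp":[0,0,1],"spin":0}]';python3 -m creep '[{"dp":[0,0,1.2],"spin":0}]'; python3 go.py 0.5497 0.0055 0.228 87.75
```

```text
t: 8.82
position: [0.5495, 0.0049, 0.228]
tool_rot: [-3.128, -0.001, 3.103]
contact_force: [-0.9, -0.1, 1.6]
width: 0.0232
t: 8.95
position: [0.5496, 0.0049, 0.228]
tool_rot: [-3.128, 0.001, 3.103]
contact_force: [-3.1, -0.0, 3.3]
width: 0.0232
t 8.95 pos [0.5496 0.0049 0.228 ] ty deg 87.79 tilt z [ 2.000e-04 -1.350e-02 -9.999e-01] F [-3.1 -0.   3.3] M [0.09 0.68 0.03] w 0.0232
world [0.1 0.6 0. ] tool [-0.1  0.6 -0. ]
spin 0.04
```

Bridge rests on the bar at TCP z = 0.228, so the underside is 30 mm up as expected. Easing 0.5 mm and sliding in steps.

```bash
python3 -m creep '[{"dp":[0,0,-0.5],"spin":0}]'; python3 go.py 0.5535 0.105 0.2283 87.75
```

```text
t: 9.07
position: [0.5496, 0.0049, 0.2285]
tool_rot: [-3.128, 0.001, 3.103]
contact_force: [-0.3, 0.9, -3.7]
width: 0.0236
t 9.07 pos [0.5496 0.0049 0.2285] ty deg 87.79 tilt z [ 5.000e-04 -1.350e-02 -9.999e-01] F [-0.3  0.9 -3.7] M [ 0.01 -0.01 -0.01] w 0.0236
world [  3.9 100.1  -0.2] tool [ -0.  100.1  -1.1]
spin 0.04
```

```bash
python3 -m creep '[{"dp":[0,10,-0.1],"spin":0},{"dp":[0,10,-0.1],"spin":0}]'; python3 go.py 0.5535 0.105 0.2283 87.75;  python3 -m creep '[{"dp":[0,10,0],"spin":0},{"dp":[0,10,0],"spin":0}]'; python3 go.py 0.5535 0.105 0.2283 87.75
```

```text
t: 9.32
position: [0.5505, 0.0254, 0.2281]
tool_rot: [-3.128, 0.001, 3.102]
contact_force: [-0.0, -1.3, -2.3]
width: 0.023
t 9.32 pos [0.5505 0.0254 0.2281] ty deg 87.72 tilt z [ 5.000e-04 -1.380e-02 -9.999e-01] F [-0.  -1.3 -2.3] M [-0.27 -0.02  0.04] w 0.023
world [ 3.  79.6  0.2] tool [ 0.2 79.6 -1.3]
spin -0.03
t: 9.57
position: [0.5516, 0.0471, 0.2281]
tool_rot: [-3.127, 0.002, 3.102]
contact_force: [0.3, -1.1, -1.5]
width: 0.0233
t 9.57 pos [0.5516 0.0471 0.2281] ty deg 87.74 tilt z [ 0.0013 -0.0142 -0.9999] F [ 0.3 -1.1 -1.5] M [-0.26 -0.01 -0.02] w 0.0233
world [ 1.9 57.9  0.2] tool [ 0.3 58.  -1. ]
spin -0.01
```

Smooth, with light forces. Continuing.

```bash
python3 -m creep '[{"dp":[0,10,-0.2],"spin":0},{"dp":[0,10,-0.1],"spin":0}]'; python3 go.py 0.5535 0.105 0.2283 87.75;  python3 -m creep '[{"dp":[0,10,-0.1],"spin":0},{"dp":[0,10,-0.1],"spin":0},{"dp":[0,5,-0.1],"spin":0}]'; python3 go.py 0.5549 0.135 0.2283 87.75
```

```text
t: 9.82
position: [0.5524, 0.0688, 0.2281]
tool_rot: [-3.127, 0.002, 3.103]
contact_force: [0.3, -0.7, -1.9]
width: 0.0229
t 9.82 pos [0.5524 0.0688 0.2281] ty deg 87.77 tilt z [ 0.0014 -0.0142 -0.9999] F [ 0.3 -0.7 -1.9] M [-0.25 -0.04 -0.05] w 0.0229
world [ 1.1 36.2  0.2] tool [ 0.3 36.2 -0.7]
spin 0.02
t: 10.2
position: [0.5534, 0.0959, 0.2281]
tool_rot: [-3.127, 0.002, 3.103]
contact_force: [-0.1, -0.8, -1.8]
width: 0.0232
t 10.2 pos [0.5534 0.0959 0.2281] ty deg 87.8 tilt z [ 0.0014 -0.0143 -0.9999] F [-0.1 -0.8 -1.8] M [-0.19 -0.02  0.02] w 0.0232
world [ 1.5 39.1  0.2] tool [-0.  39.1 -0.7]
spin 0.05
```

```bash
python3 -m creep '[{"dp":[0,10,-0.2],"spin":0},{"dp":[0,10,-0.1],"spin":0},{"dp":[0,10,-0.1],"spin":0},{"dp":[0,4,-0.1],"spin":0}]'; python3 go.py 0.5560 0.162 0.2283 87.75; python3 look.py 7
```

```text
t: 10.7
position: [0.5548, 0.1323, 0.2281]
tool_rot: [-3.127, 0.002, 3.103]
contact_force: [1.0, -1.0, -1.9]
width: 0.0229
t 10.7 pos [0.5548 0.1323 0.2281] ty deg 87.79 tilt z [ 0.0014 -0.0144 -0.9999] F [ 1.  -1.  -1.9] M [-0.23 -0.01 -0.01] w 0.0229
world [ 1.2 29.7  0.2] tool [-0.1 29.8 -0.6]
spin 0.04
scene bridge 38 [556.9 122.9] [35.2 23.1] 34.9 [[0.5376, 0.1162, 0.1789], [0.5693, 0.1402, 0.187]]
scene block 39 [557.5 124.1] [31.  16.5] 41.9 [[0.5418, 0.1165, 0.1967], [0.5658, 0.1398, 0.2078]]
side tray 334 [534.4 132.6] [64.8 32.3] 87.6 [[0.5183, 0.1015, 0.0329], [0.5493, 0.1644, 0.0648]]
side bridge 64 [551.6 132.7] [24.2 31.7] 87.8 [[0.5359, 0.1227, 0.1783], [0.5675, 0.1449, 0.1869]]
side block 58 [548.2 140.7] [27.6 12.9] 32.4 [[0.5398, 0.1287, 0.1953], [0.5627, 0.145, 0.2078]]
```

View pics/k7.png

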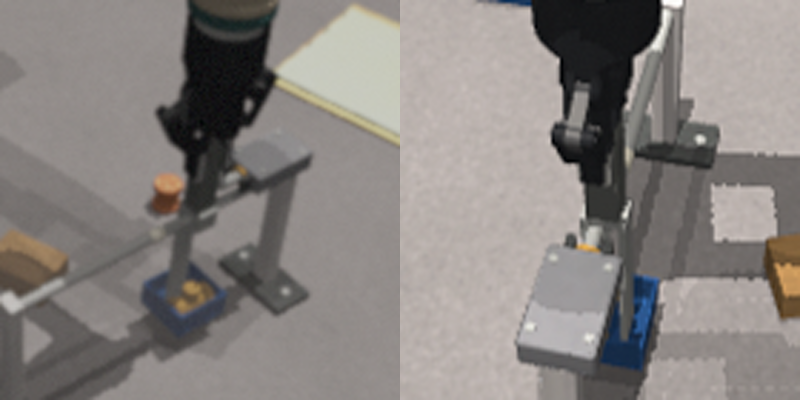

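Still hooked, past the band at (158,233 in the left half), with the plunger just ahead of the block. Approaching slowly.

```bash
python3 -m creep '[{"dp":[0,5,-0.1],"spin":0},{"dp":[0,5,-0.1],"spin":0}]'; python3 go.py 0.5560 0.162 0.2283 87.75;python3 -m creep '[{"dp":[0,4,-0.1],"spin":0},{"dp":[0,4,-0.1],"spin":0}]'; python3 go.py 0.5560 0.162 0.2283 87.75
```

```text
t: 11.05
position: [0.5552, 0.1422, 0.2282]
tool_rot: [-3.128, 0.002, 3.102]
contact_force: [1.4, -1.4, -1.0]
width: 0.023
t 11.05 pos [0.5552 0.1422 0.2282] ty deg 87.75 tilt z [ 0.0013 -0.0141 -0.9999] F [ 1.4 -1.4 -1. ] M [-0.2  -0.04 -0.01] w 0.023
world [ 0.8 19.8  0.1] tool [ 0.  19.9 -0.4]
spin -0.0
t: 11.3
position: [0.5555, 0.1492, 0.2282]
tool_rot: [-3.124, 0.001, 3.101]
contact_force: [-1.1, -5.1, -1.4]
width: 0.0231
t 11.3 pos [0.5555 0.1492 0.2282] ty deg 87.66 tilt z [ 7.000e-04 -1.710e-02 -9.999e-01] F [-1.1 -5.1 -1.4] M [-1.13  0.15  0.02] w 0.0231
world [ 0.5 12.8  0.1] tool [ 0.1 12.8 -0.3]
spin -0.09
```

Plunger met (Fy about -5 N). Continuing in small steps.

```bash
for i in 1 2 3; do :; done; python3 -m creep '[{"dp":[0,3,-0.1],"spin":0},{"dp":[0,3,-0.1],"spin":0}]'; python3 go.py 0.5560 0.162 0.2283 87.75;python3 -m creep '[{"dp":[0,3,-0.1],"spin":0}]'; python3 go.py 0.5560 0.162 0.2283 87.75;python3 -m creep '[{"dp":[0,3,-0.1],"spin":0}]'; python3 go.py 0.5560 0.162 0.2283 87.75
```

```text
t: 11.55
position: [0.5557, 0.1536, 0.2282]
tool_rot: [-3.12, 0.001, 3.099]
contact_force: [-1.4, -7.1, 0.5]
width: 0.023
t 11.55 pos [0.5557 0.1536 0.2282] ty deg 87.54 tilt z [-4.000e-04 -2.130e-02 -9.998e-01] F [-1.4 -7.1  0.5] M [-1.33  0.2   0.04] w 0.023
world [0.3 8.4 0.1] tool [ 0.1  8.4 -0.3]
spin -0.21
t: 11.68
position: [0.5558, 0.1555, 0.2283]
tool_rot: [-3.118, 0.0, 3.097]
contact_force: [-1.2, -7.4, -0.6]
width: 0.023
t 11.68 pos [0.5558 0.1555 0.2283] ty deg 87.46 tilt z [-9.000e-04 -2.370e-02 -9.997e-01] F [-1.2 -7.4 -0.6] M [-1.39  0.23  0.06] w 0.023
world [0.2 6.5 0. ] tool [ 0.1  6.5 -0.2]
spin -0.29
t: 11.8
position: [0.5559, 0.1574, 0.2283]
tool_rot: [-3.115, -0.0, 3.096]
contact_force: [-1.6, -7.2, -0.4]
width: 0.0228
t 11.8 pos [0.5559 0.1574 0.2283] ty deg 87.38 tilt z [-0.0017 -0.0264 -0.9996] F [-1.6 -7.2 -0.4] M [-1.53  0.22 -0.01] w 0.0228
world [0.1 4.6 0. ] tool [ 0.1  4.6 -0.2]
spin -0.37
```

```bash
python3 -m creep '[{"dp":[0,4,-0.1],"spin":-0.4}]'; python3 go.py 0.5560 0.162 0.2283 87.75;python3 -m creep '[{"dp":[0,3.5,0],"spin":-0.2}]'; python3 go.py 0.5560 0.162 0.2283 87.75
```

```text
t: 11.92
position: [0.5561, 0.1599, 0.2283]
tool_rot: [-3.112, -0.001, 3.101]
contact_force: [-0.9, -8.8, -0.8]
width: 0.0233
t 11.93 pos [0.5561 0.1599 0.2283] ty deg 87.69 tilt z [-0.0023 -0.0294 -0.9996] F [-0.9 -8.8 -0.8] M [-1.64  0.21  0.06] w 0.0233
world [-0.1  2.1  0. ] tool [ 0.1  2.  -0.1]
spin -0.06
t: 12.05
position: [0.5562, 0.162, 0.2283]
tool_rot: [-3.109, -0.002, 3.103]
contact_force: [-2.4, -9.1, 0.7]
width: 0.0231
t 12.05 pos [0.5562 0.162  0.2283] ty deg 87.79 tilt z [-0.0028 -0.0327 -0.9995] F [-2.4 -9.1  0.7] M [-1.74  0.33  0.01] w 0.0231
world [-0.2 -0.  -0. ] tool [ 0.2 -0.   0. ]
spin 0.04
```

```bash
python3 -m creep '[{"dp":[0,3,0],"spin":0}]'; python3 go.py 0.5560 0.162 0.2283 87.75;python3 -m creep '[{"dp":[0,3,0],"spin":0}]'; python3 go.py 0.5560 0.162 0.2283 87.75; python3 look.py 8
```

```text
t: 12.18
position: [0.5563, 0.1628, 0.2284]
tool_rot: [-3.104, -0.002, 3.101]
contact_force: [-2.0, -14.0, 1.2]
width: 0.0233
t 12.18 pos [0.5563 0.1628 0.2284] ty deg 87.66 tilt z [-0.0038 -0.0375 -0.9993] F [ -2.  -14.    1.2] M [-2.74  0.44  0.1 ] w 0.0233
world [-0.3 -0.8 -0.1] tool [ 0.2 -0.8  0.1]
spin -0.09
t: 12.3
position: [0.5563, 0.163, 0.2284]
tool_rot: [-3.098, -0.003, 3.097]
contact_force: [-2.8, -15.1, 0.9]
width: 0.023
t 12.3 pos [0.5563 0.163  0.2284] ty deg 87.48 tilt z [-0.0051 -0.0435 -0.999 ] F [ -2.8 -15.1   0.9] M [-2.92  0.57  0.09] w 0.023
world [-0.3 -1.  -0.1] tool [ 0.2 -1.   0.2]
spin -0.27
scene bridge 40 [560.2 153.9] [42.7 25.1] 40.2 [[0.537, 0.1448, 0.1789], [0.5698, 0.1727, 0.1864]]
scene block 59 [561.5 166.6] [45.1 21.6] 65.6 [[0.5447, 0.1477, 0.1955], [0.5728, 0.1827, 0.2076]]
side tray 375 [535.  156.7] [67.  39.6] 80.2 [[0.5182, 0.1252, 0.0326], [0.5564, 0.1885, 0.0651]]
side bridge 22 [538.2 159.1] [ 3.9 18.7] 10.5 [[0.5367, 0.1499, 0.1802], [0.5408, 0.1679, 0.1859]]
side block 96 [554.5 169.1] [30.3 29.7] 6.1 [[0.5386, 0.1551, 0.196], [0.5682, 0.1824, 0.208]]
```

View pics/k8.png

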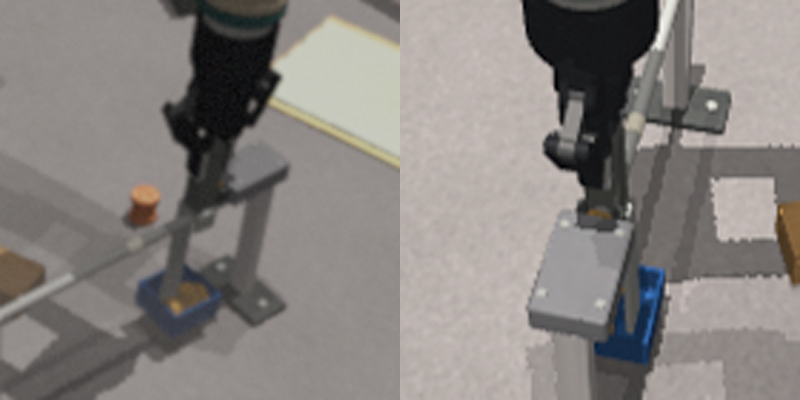

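Lugs met: y stopped at 0.163 (predicted 0.162) and Fy jumped from -9 to -15 N. Yaw is 0.3° off, so one last firm row squares it.

```bash
python3 -m creep '[{"dp":[0,4,0],"spin":-0.3}]'; python3 go.py; python3 look.py 9; python3 go.py
python3 - <<'E'
import cv2,numpy as np
a=cv2.imread('pics/side9.png')[250:390,250:390];b=cv2.imread('pics/scene9.png')[120:260,320:460]
cv2.imwrite('pics/c9.png',np.hstack([cv2.resize(x,(400,400),interpolation=2) for x in(b,a)]))
E
```

```text
t: 12.52
position: [0.5564, 0.1633, 0.2285]
tool_rot: [-3.091, -0.004, 3.099]
contact_force: [-3.8, -18.8, 1.5]
width: 0.0231
t 12.53 pos [0.5564 0.1633 0.2285] ty deg 87.56 tilt z [-0.0066 -0.0508 -0.9987] F [ -3.8 -18.8   1.5] M [-3.63  0.6   0.11] w 0.0231
scene bridge 43 [553.9 163.8] [35.5 31.8] 88.9 [[0.5387, 0.1461, 0.1797], [0.5696, 0.1785, 0.1872]]
scene block 60 [559.9 166.7] [44.9 24.7] 68.2 [[0.5416, 0.1463, 0.1963], [0.5753, 0.1831, 0.208]]
side tray 376 [538.3 155.2] [64.1 40.9] 87.3 [[0.5177, 0.1245, 0.0333], [0.5557, 0.187, 0.0662]]
side bridge 22 [538.1 159.7] [ 3.9 19.7] 10.5 [[0.5368, 0.1506, 0.1798], [0.541, 0.1688, 0.1859]]
side block 96 [554.9 168.6] [31.5 29.4] 4.9 [[0.5386, 0.154, 0.1965], [0.5687, 0.1827, 0.2076]]
t 12.62 pos [0.5564 0.1633 0.2285] ty deg 87.56 tilt z [-0.0067 -0.051  -0.9987] F [ -2.6 -17.3   1.5] M [-3.37  0.63  0.08] w 0.023
```

View pics/c9.png

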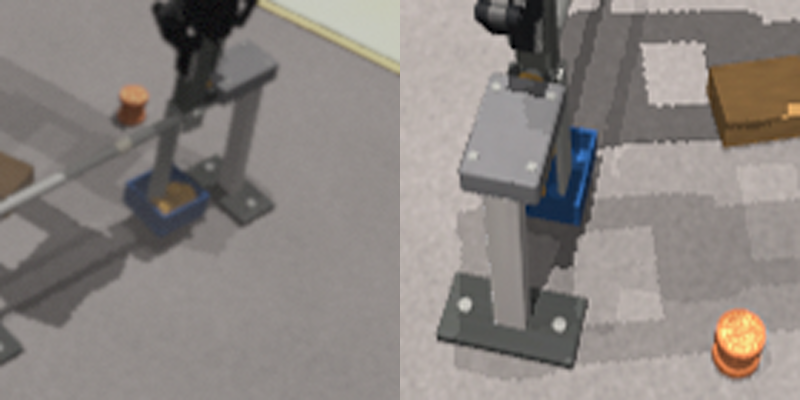

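View pics/scene9.png

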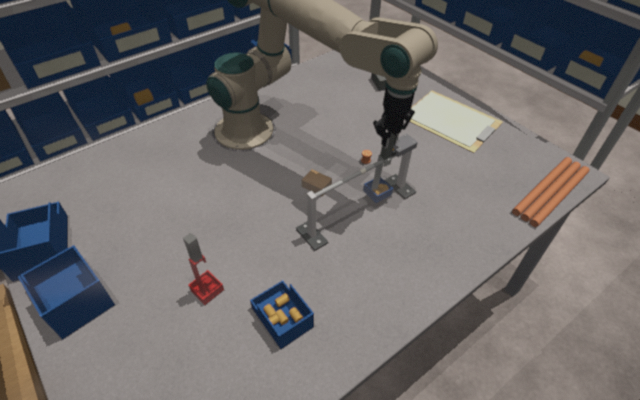

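The carrier is hooked, its block is against the station (right half, 527,75), and the push holds steady at about 17 N. The bin, carton and coupling have not moved. Handing in.

```bash
python3 -c "
from bench import arm
arm.hand_in()"; python3 go.py
```

```text
the job is handed in; nothing more can be done
the job is handed in; nothing more can be done
```

I picked up the blue-tray carrier, leaving the red lookalike alone. I hooked it onto the rail at about rail y = -72 mm, between the plain end post and the white band. I then slid it, still hooked, to the station and pressed it onto the stop lugs. The job was handed in at 12.6 s, still gripping and pushing.

**Stops met:** forward motion ended at TCP y ≈ 0.163 m, where I had predicted 0.162 m. The push rose from about 9 N against the spring to a steady 17–19 N, with no ramming.

**Hook and grip:** the underside was about 30 mm above the counter and the jaw width was steady at 23 mm. The bin, carton and coupling looked undisturbed in the last pictures.

**Not ideal:** the tool and carrier tilted about 2.9° along the rail under the push, which the moves could not correct. I estimate the plunger is about 0.4–0.5 mm short of full travel. I could not measure that, or the contact on each lug, directly in the pictures.

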